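Line up the dosing cups by width

TASK

Line up the four white dosing cups on the row of dark mats in order of width: the widest cup on the mat next to the pump bottle, then each narrower one in turn, the narrowest at the far end. One cup stands nested in the widest; take it out to its own mat. Every cup ends upright and centred on its mat, and none may be knocked over on the way.

Things in the scene. Friction and masses are not known exactly. Their poses are not given: they have to be found in the camera images.
- cup_a: widest of the four round white plastic dosing cups, open at the top: 64 mm across the rim, 58 mm across the foot, 60 mm high, wall 3 mm, floor 5 mm thick; origin at the centre of its underside, z up. At the start cup_c stands loosely nested in it.
- cup_b: second widest of the four round white plastic dosing cups, open at the top: 56 mm across the rim, 50 mm across the foot, 88 mm high, wall 3 mm, floor 5 mm thick; origin at the centre of its underside, z up. Starts standing on the table.
- cup_c: third widest of the four round white plastic dosing cups, open at the top: 48 mm across the rim, 42 mm across the foot, 92 mm high, wall 3 mm, floor 5 mm thick; origin at the centre of its underside, z up. Starts loosely nested in cup_a, standing on its inner floor (5 mm above cup_a's underside), so its upper 37 mm stand clear of cup_a's rim; not locked: lift it out, twisting a little if it drags.
- cup_d: narrowest of the four round white plastic dosing cups, open at the top: 40 mm across the rim, 34 mm across the foot, 70 mm high, wall 3 mm, floor 5 mm thick; origin at the centre of its underside, z up. Starts standing on the table.
- mat_1: round dark rubber mat, 76 mm across, 4 mm thick, fixed on the 10 mm high wooden board; number 1 of the row of four counted from the robot's right (-y) to its left, pitch about 96 mm; origin at the centre of its underside, its top 4 mm above, z up.
- mat_2: round dark rubber mat, 76 mm across, 4 mm thick, fixed on the 10 mm high wooden board; number 2 of the row of four counted from the robot's right (-y) to its left, pitch about 96 mm; origin at the centre of its underside, its top 4 mm above, z up.
- mat_3: round dark rubber mat, 76 mm across, 4 mm thick, fixed on the 10 mm high wooden board; number 3 of the row of four counted from the robot's right (-y) to its left, pitch about 96 mm; origin at the centre of its underside, its top 4 mm above, z up.
- mat_4: round dark rubber mat, 76 mm across, 4 mm thick, fixed on the 10 mm high wooden board; number 4 of the row of four counted from the robot's right (-y) to its left, pitch about 96 mm; origin at the centre of its underside, its top 4 mm above, z up.
- pump_bottle: white pump bottle, 68 mm across, 184 mm high with its grey pump, fixed on the board about 131 mm beyond one end of the row of mats (next to mat_1 or next to mat_4, it varies; a cardboard powder box 56 x 72 x 130 mm stands at the other end); origin at the centre of its underside, z up.
Not all that is in view belongs to the job. What is shaped like the cup_d but red is not meant. What is shaped like the cup_b but red is not meant.

How it is judged:
At the end, for the whole second after the job is handed in: Counted from the mat next to the pump bottle the cups stand in order of falling width (cup_a, cup_b, cup_c, cup_d), one on each mat, each within 12 mm of its mat's centre, its underside on the mat (within 4 mm), upright within 0.1 rad and at rest (slower than 0.02 m/s) (((horizontal distance between pump_bottle and mat_1 below 0.2 m and horizontal distance between cup_a and mat_1 below 0.012 m and z of cup_a in the frame of mat_1 between 0 and 0.008 m and horizontal distance between cup_b and mat_2 below 0.012 m and z of cup_b in the frame of mat_2 between 0 and 0.008 m and horizontal distance between cup_c and mat_3 below 0.012 m and z of cup_c in the frame of mat_3 between 0 and 0.008 m and horizontal distance between cup_d and mat_4 below 0.012 m and z of cup_d in the frame of mat_4 between 0 and 0.008 m) or (horizontal distance between pump_bottle and mat_4 below 0.2 m and horizontal distance between cup_a and mat_4 below 0.012 m and z of cup_a in the frame of mat_4 between 0 and 0.008 m and horizontal distance between cup_b and mat_3 below 0.012 m and z of cup_b in the frame of mat_3 between 0 and 0.008 m and horizontal distance between cup_c and mat_2 below 0.012 m and z of cup_c in the frame of mat_2 between 0 and 0.008 m and horizontal distance between cup_d and mat_1 below 0.012 m and z of cup_d in the frame of mat_1 between 0 and 0.008 m)) and angle between each of cup_a, cup_b, cup_c, cup_d's own z axis and vertical below 0.1 rad and linear speed of each of cup_a, cup_b, cup_c, cup_d below 0.02 m/s); the robot touches nothing.
It fails at once if a cup is knocked over (tilted more than 0.8 rad) (angle between any of cup_a, cup_b, cup_c, cup_d's own z axis and vertical above 0.8 rad).
It also fails if it takes over 96 s, if anything falls off the work surface, if the arm or the gripper's body presses on something with over 40 N, if the wrist force passes 120 N, or if a joint passes its speed limit or range.

ROBOT

A 6-joint arm with a two-finger parallel gripper is mounted at the origin on the work surface. World frame = base frame: x ahead of the robot, y to its left, z up, the work surface at z = 0. Lengths are in m, angles in rad, forces in N, time in s.
With the tool pointing down it reaches from about 0.3 to 0.875 m from the base axis. Payload 6.4 kg.
Tool frame: the origin (TCP) lies midway between the tips of the shut fingers; the grasp point (between the pads) lies 19 mm behind it; z points along the fingers, y is the line along which they close (so a half turn about z gives the same grasp; the last joint's range is limited). The gripper opens to 85 mm and grips with 20 to 120 N. Pads are 22 mm wide; open, the fingers measure 114 mm over their backs; the gripper's body (76 mm by 85 mm) begins 54 mm behind the grasp point. The pads swing forward as they close: fully open they stand 13 mm farther back than shut.
Start: joints at [-0.206, 0.181, 1.607, -0, 1.354, -0.206], TCP at [0.575, 0, 0.231] pointing down, gripper open.
Joint ranges: [-2.99, 2.99], [-0.89, 2.07], [0.3, 2.58], [-1.14, 4.28], [0, 2.63], [-3.12, 3.12]. Speed limits (rad/s): [2.57, 2.57, 3.01, 3.14, 3.14, 3.14].

INTERFACE

Orientations are given as [roll, pitch, yaw] about the fixed x, y, z axes, in that order (R = Rz(yaw) Ry(pitch) Rx(roll)).
In Python, from bench import env gives the robot as it stands. The module is installed in compiled form; this text tells all that it offers.
- The arm moves only by the tool send_rows, never from a script. Its argument "motion" is a list of rows, each a list of 7 numbers: the opening, from 0 (shut) to 1 (fully open), then the shift along the tool's x, y, z in units of 50 mm (1.0 is 50 mm), then the turn, a rotation vector about the tool's x, y, z in units of 5 degrees (1.0 is 5 degrees). In form: [[grip, dx, dy, dz, ax, ay, az], ...]. A call has exactly 5 rows; each row is the pose to reach, as a shift and turn from the pose commanded when the call began, along the tool's axes at that moment; what a row does not reach only later rows make up. A row lasts 1/10 s, in which the tool goes at most 50 mm and 8.59 degrees, less where a joint would pass 70% of its speed; a pose out of reach is approached as far as the arm can. A call with a gripper value outside its range is refused whole. The fingers move at their own pace and stop on an object; the grip force is fixed at half the most. Time passes only in rows, so rows that repeat a pose let the fingers close, or fill a call up. It gives the time, the measured TCP pose, the force, the opening and the grip force at its end, in the units of the state.
- env.read_state(): the state, without advancing time (a new reading comes with each control period).
- env.get_image(name): name is "scene" or "side" or "wrist"; returns the picture (480x640x3 uint8, red, green, blue); there is no depth.
- env.get_calibration(name): a dict with "camera_matrix" (3x3 intrinsics, pixels), "rvec" (rotation vector, rad) and "tvec" (3), from world to camera coordinates, as OpenCV has them. Camera axes: x right, y down, z forward; pixel columns grow to the right and rows downward; lengths in m; the calibration is good to about 2 mm. A picture is of the moment at which its call begins: read the wrist's pose just before it. get_calibration takes no time and is no camera call; for the wrist camera it gives the pose at the moment of the call.
- env.sign_off(): hands the job in; it is judged then, once.
The state is a dict: "clock": time; "joint_positions": joint angles; "qvel": joint speeds; "effort": joint torques, N m; "tool_pos": TCP position; "eef_rot": TCP orientation; "contact_force": force on the tool from outside, world axes, zero at the start; "moment": the same for the moment, N m; "gripper_width": finger opening in m; "finger_force": force on a finger pad.
Only numpy, scipy, OpenCV 4.12 (cv2) and the standard library are available. Lean on these libraries where they do the work, as an engineer would, in place of code of your own. Each camera call takes 0.05 s, during which the arm holds its last target. There are 200 camera calls.

## Working session

There is one attempt and no reset: what is moved stays moved. The work goes in short steps, Python scripts to look and compute and a tool call to move; the robot and the scene stay as the last step left them, time stands still between calls to the robot, and variables do not carry over. Pictures are saved under pics/ and viewed, at most 14 in all, crops included, and the job is handed in when it is done.

Besides the shell and the picture viewer there is one more tool, called after ">>>" by a JSON object that holds its "fn" and its "kwargs", one argument or row to a line. send_rows: Moves the arm, as the interface text tells. Its arguments: {"type":"object","properties":{"motion":{"type":"array","items":{"type":"array","items":{"type":"number"}}}},"required":["motion"]}

```bash
mkdir -p pics
cat > h.py <<'E'
import numpy as np, cv2
from bench import env
def snap(n,f):
    c=env.get_calibration(n); im=env.get_image(n); cv2.imwrite('pics/'+f,im[:,:,::-1]); return im,c
def ray(c,uv):
    K=np.array(c["camera_matrix"]);R=cv2.Rodrigues(np.array(c["rvec"],float))[0];t=np.array(c["tvec"],float).ravel()
    d=R.T@np.linalg.inv(K)@np.array([uv[0],uv[1],1.]); return -R.T@t,d
def plane(c,uv,z):
    o,d=ray(c,uv); return o+d*(z-o[2])/d[2]
def proj(c,P):
    return cv2.projectPoints(np.array(P,float).reshape(-1,3),np.array(c["rvec"],float),np.array(c["tvec"],float),np.array(c["camera_matrix"],float),None)[0].reshape(-1,2)
E
python3 - <<'E'
from h import *
for n in ("scene","side"):
    im,c=snap(n,n+'0.png'); o,d=ray(c,(320,240)); print(n,o,d)
print(env.read_state())
E
```

```text
scene [ 1.23615    -0.35999147  0.79880875] [-0.64043138  0.32475535 -0.69609578]
side [ 0.4136012  -0.64539996  0.82060817] [ 0.14155195  0.6372459  -0.75792789]
{'clock': 0.1, 'joint_positions': array([-2.06327838e-01,  1.81490348e-01,  1.60790455e+00,  2.77833635e-05,
        1.35384799e+00, -2.06321839e-01]), 'qvel': array([ 5.18369687e-06, -1.51018642e-03, -3.70258758e-03,  9.60298318e-04,
        4.88866499e-04,  5.78022653e-04]), 'effort': array([-2.02498759e-04, -4.45872438e+01, -3.52238703e+01, -4.27332343e-04,
        4.16999465e-03,  3.20961749e-05]), 'tool_pos': array([5.74490365e-01, 1.17008537e-04, 2.30462671e-01]), 'eef_rot': array([-3.13998298e+00, -3.64615407e-04,  1.57078403e+00]), 'contact_force': array([ 0.98961624,  0.27094659, -0.67537527]), 'moment': array([ 0.00108858, -0.02291884, -0.0253667 ]), 'finger_force': 0.0, 'gripper_width': 0.08543115058348168}
```

View pics/scene0.png

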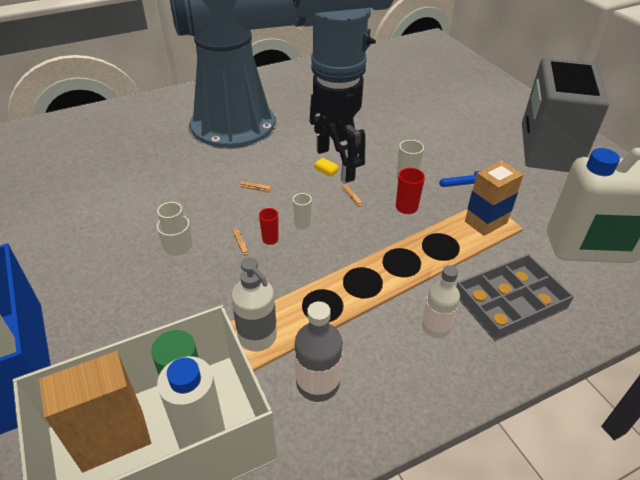

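View pics/side0.png

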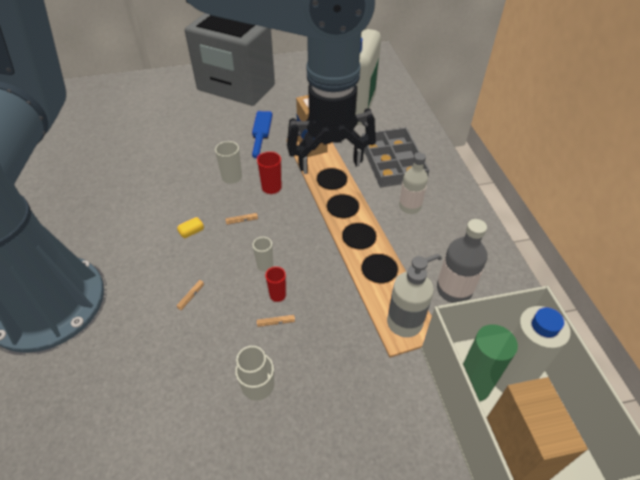

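Pump bottle is at the −y end, next to mat_1 (scene bottle at (255,310), side (410,300)). Scene pixels: nest at (172,215), cup_d at (302,205), cup_b at (410,155). The red cups are at (269,225) and (410,190). Mats run from (322,305) to (440,246).

Run:
```python
from h import *
for n in ("scene","side"):
    im=cv2.imread(f'pics/{n}0.png'); c=env.get_calibration(n)
    m=(im.max(2)<45).astype(np.uint8)
    cs,_=cv2.findContours(m,cv2.RETR_EXTERNAL,cv2.CHAIN_APPROX_NONE)
    for k in cs:
        if cv2.contourArea(k)>250:
            (u,v),ax,an=cv2.fitEllipse(k); p=k.reshape(-1,2)
            P=np.array([plane(c,q,.014) for q in p])[:,:2].astype(np.float32)
            q,r=cv2.minEnclosingCircle(P)
            if .03<r<.045: print(n,'mat',(round(u),round(v)),plane(c,(u,v),.014).round(4),'circ',np.round(q,4),round(r,4))
G={"scene":dict(b=((410,148),.088),d=((302,200),.07),c=((171,211),.097)),"side":dict(b=((228,149),.088),d=((262,244),.07),c=((251,359),.097))}
for n in G:
    c=env.get_calibration(n)
    for k,(uv,z) in G[n].items(): print(n,k,plane(c,uv,z).round(4))
for red in [1]:
  for n in G:
    im=cv2.imread(f'pics/{n}0.png').astype(int);c=env.get_calibration(n)
    m=((im[:,:,2]>90)&(im[:,:,1]<40)).astype(np.uint8)
    for k in cv2.findContours(m,cv2.RETR_EXTERNAL,cv2.CHAIN_APPROX_NONE)[0]:
        if cv2.contourArea(k)>150:
            x,y,w,h=cv2.boundingRect(k); print(n,'red',x,y,w,h,plane(c,(x+w/2,y+w*.35),.088).round(3),plane(c,(x+w/2,y+w*.35),.07).round(3))
# white cup crops
a=cv2.imread('pics/side0.png'); b=cv2.imread('pics/scene0.png')
L=[a[130:200,200:270],a[220:290,230:300],a[335:405,220:290],b[130:200,375:445],b[180:250,270:340],b[190:260,140:210]]
L=[cv2.resize(t,(260,260),interpolation=cv2.INTER_CUBIC) for t in L]
cv2.imwrite('pics/crops.png',np.vstack([np.hstack(L[:3]),np.hstack(L[3:])]))
```

```text
scene mat (322, 305) [ 0.6689 -0.066   0.014 ] circ [ 0.6685 -0.0659] 0.0371
scene mat (362, 282) [0.6519 0.0274 0.014 ] circ [0.6512 0.0276] 0.0371
scene mat (401, 262) [0.6392 0.1221 0.014 ] circ [0.6385 0.123 ] 0.0372
scene mat (440, 246) [0.6362 0.2168 0.014 ] circ [0.6354 0.2172] 0.0369
side mat (379, 268) [ 0.6658 -0.0666  0.014 ] circ [ 0.666  -0.0661] 0.0343
side mat (359, 236) [0.6485 0.0269 0.014 ] circ [0.6483 0.0278] 0.034
side mat (342, 206) [0.6358 0.1219 0.014 ] circ [0.636  0.1226] 0.0338
side mat (331, 179) [0.6327 0.2169 0.014 ] circ [0.6323 0.2174] 0.0336
scene b [0.4044 0.2841 0.088 ]
scene d [ 0.444 -0.001  0.07 ]
scene c [ 0.3938 -0.2561  0.097 ]
side b [0.4017 0.288  0.088 ]
side d [ 4.391e-01 -1.000e-04  7.000e-02]
side c [ 0.3872 -0.2588  0.097 ]
scene red 259 208 19 36 [ 0.475 -0.087  0.088] [ 0.456 -0.08   0.07 ]
scene red 396 168 28 46 [0.496 0.225 0.088] [0.477 0.239 0.07 ]
side red 267 268 18 33 [ 0.453 -0.094  0.088] [ 0.454 -0.08   0.07 ]
side red 258 153 23 40 [0.489 0.225 0.088] [0.491 0.246 0.07 ]
```

View pics/crops.png

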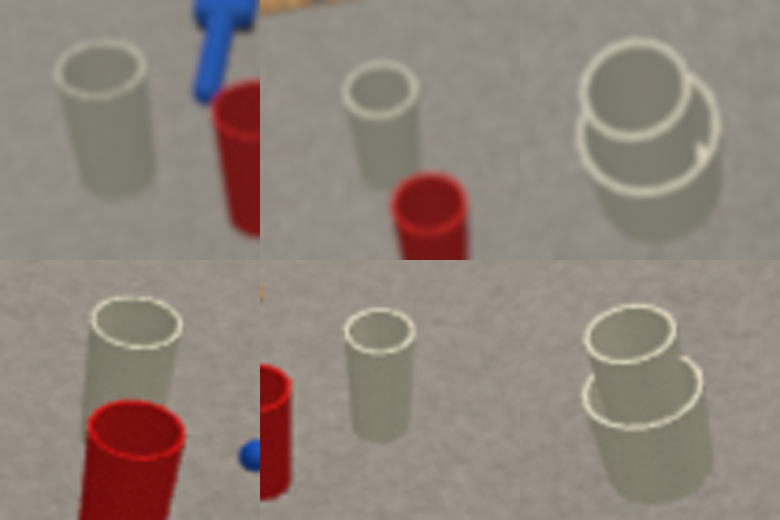

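Crops show four clean rims. In crop pixels: side b (100,69), d (380,88), c (637,88), a (648,133). Scene b (137,322), d (380,331), c (631,333), a (643,390). Mats agree between the two views to about 3 mm. Next I move over the nest.

>>> {"fn": "send_rows", "kwargs": {
  "motion": [
    [1,-0.8,-0.6,0,0,0,0],
    [1,-1.6,-1.2,0,0,0,0],
    [1,-2.4,-1.7,0,0,0,0],
    [1,-3.2,-2.3,0,0,0,0],
    [1,-4.0,-2.9,0,0,0,0]
  ]
}}

```text
clock: 0.6
tool_pos: [0.4286, -0.201, 0.231]
eef_rot: [-3.141, -0.0, 1.571]
contact_force: [0.5, -0.8, -0.6]
gripper_width: 0.0851
finger_force: 0.0
```

Run:
```python
from h import *
s=env.read_state(); print(s['tool_pos'].round(4),s['eef_rot'].round(3))
im,c=snap('wrist','w1.png'); o,d=ray(c,(320,240)); print(o.round(3),d.round(3)); print(proj(c,[[.39,-.258,.097],[.39,-.258,0.06],s['tool_pos']]).round())
pr={"scene":{'b':((411.9,146.7),.088),'d':((302.3,199.1),.07),'c':((169.9,209.7),.097),'a':((173.1,225),.06)},"side":{'b':((226.9,148.6),.088),'d':((262.3,243.7),.07),'c':((251.5,358.7),.097),'a':((254.5,370.8),.06)}}
for n in pr:
    k=env.get_calibration(n)
    for q,(uv,z) in pr[n].items(): print(n,q,plane(k,uv,z).round(4))
k=env.get_calibration('scene');print('bottles',plane(k,(318,385),0),plane(k,(257,335),.01))
```

```text
[ 0.4286 -0.201   0.231 ] [-3.141 -0.     1.571]
[ 0.428 -0.129  0.374] [-0.004 -0.312 -0.95 ]
[[276. 282.]
 [281. 265.]
 [322. 292.]]
scene b [0.4019 0.2908 0.088 ]
scene d [0.4417 0.0007 0.07  ]
scene c [ 0.3891 -0.257   0.097 ]
scene a [ 0.3924 -0.2581  0.06  ]
side b [0.3993 0.29   0.088 ]
side d [0.4398 0.0006 0.07  ]
side c [ 0.388  -0.2584  0.097 ]
side a [ 0.3888 -0.2615  0.06  ]
bottles [ 0.8049554 -0.1411081  0.       ] [ 0.67595789 -0.19620983  0.01      ]
```

View pics/w1.png

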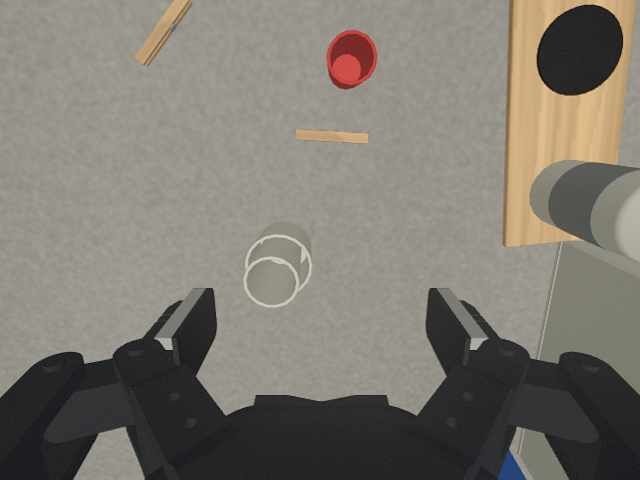

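Wrist view: cup_c rim centre is at (271,282) and cup_a rim at (279,265), both within about 3 mm of predictions. c is at about (.387,−.258) and a at about (.390,−.259). I approach cup_c with the fingertips kept above cup_a's rim.

>>> {"fn": "send_rows", "kwargs": {
  "motion": [
    [1,-0.6,-0.4,0,0,0,0],
    [1,-1.14,-0.82,0.6,0,0,0],
    [1,-1.14,-0.82,1.4,0,0,0],
    [1,-1.14,-0.82,1.8,0,0,0],
    [1,-1.14,-0.82,1.8,0,0,0]
  ]
}}

```text
clock: 1.15
tool_pos: [0.3868, -0.2551, 0.1379]
eef_rot: [-3.137, -0.006, 1.57]
contact_force: [0.2, -0.1, 0.2]
gripper_width: 0.0853
finger_force: 0.0
```

Run:
```python
from h import *
s=env.read_state(); print(s['tool_pos'].round(4))
im,c=snap('wrist','w2.png'); print(proj(c,[[.387,-.258,.097],[.39,-.259,0.06]]).round())
```

```text
[ 0.3868 -0.2551  0.1379]
[[323. 264.]
 [327. 244.]]
```

View pics/w2.png

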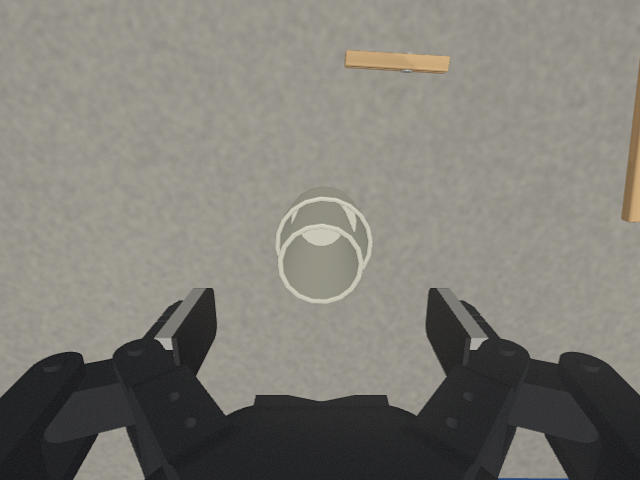

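Cup_c rim centre is at (320,263), so c is at (.386,−.258), centred under the gripper. I descend and grip.

>>> {"fn": "send_rows", "kwargs": {
  "motion": [
    [1,0,0,0.5,0,0,0],
    [1,0,0,1.0,0,0,0],
    [1,0,0,1.3,0,0,0],
    [1,0,0,1.5,0,0,0],
    [1,0,0,1.5,0,0,0]
  ]
}}

```text
clock: 1.7
tool_pos: [0.3892, -0.2568, 0.0663]
eef_rot: [-3.141, -0.0, 1.571]
contact_force: [0.2, 0.1, 0.3]
gripper_width: 0.0857
finger_force: 0.0
```

>>> {"fn": "send_rows", "kwargs": {
  "motion": [
    [0.8,0,0,0,0,0,0],
    [0.6,0,0,0,0,0,0],
    [0.4,0,0,0,0,0,0],
    [0.2,0,0,0,0,0,0],
    [0.2,0,0,0,0,0,0]
  ]
}}

```text
clock: 2.2
tool_pos: [0.3894, -0.2579, 0.0677]
eef_rot: [3.141, 0.002, 1.571]
contact_force: [-2.6, 0.7, 7.2]
gripper_width: 0.0468
finger_force: 60.3
```

>>> {"fn": "send_rows", "kwargs": {
  "motion": [
    [0.2,0,0,-0.1,0,0,0],
    [0.2,0,0,-0.3,0,0,0],
    [0.2,0,0,-0.6,0,0,0],
    [0.2,0,0,-0.9,0,0,0],
    [0.2,0,0,-1.1,0,0,0]
  ]
}}

```text
clock: 2.7
tool_pos: [0.3896, -0.2575, 0.1231]
eef_rot: [3.14, 0.002, 1.571]
contact_force: [0.1, -0.4, 0.0]
gripper_width: 0.0467
finger_force: 61.4
```

Run:
```python
from h import *
L=[]
for n,(u,v) in {'side':(255,350),'scene':(175,200)}.items():
    im,c=snap(n,n+'1.png'); L.append(cv2.resize(im[v-70:v+70,u-70:u+70,::-1],(400,400)))
cv2.imwrite('pics/l1.png',np.hstack(L))
```

```text
(no output)
```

View pics/l1.png

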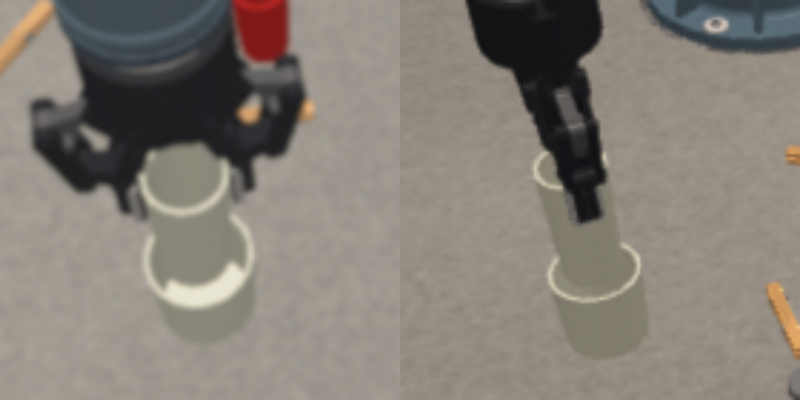

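Cup_c is gripped upright, free of cup_a, and a stays put. Next: lift and carry to mat_3.

>>> {"fn": "send_rows", "kwargs": {
  "motion": [
    [0.2,0,0,-0.7,0,0,0],
    [0.2,0,0,-1.4,0,0,0],
    [0.2,0.7,0.4,-1.5,0,0,0],
    [0.2,1.4,0.9,-1.5,0,0,0],
    [0.2,2.1,1.3,-1.5,0,0,0]
  ]
}}

```text
clock: 3.3
tool_pos: [0.4548, -0.1511, 0.1964]
eef_rot: [3.141, 0.0, 1.569]
contact_force: [0.8, -0.1, 0.6]
gripper_width: 0.0463
finger_force: 61.7
```

>>> {"fn": "send_rows", "kwargs": {
  "motion": [
    [0.2,0.8,0.5,0,0,0,0],
    [0.2,1.6,1.0,0,0,0,0],
    [0.2,2.4,1.5,0,0,0,0],
    [0.2,3.2,2.0,0,0,0,0],
    [0.2,4.0,2.6,0,0,0,0]
  ]
}}

```text
clock: 3.8
tool_pos: [0.5841, 0.05, 0.1955]
eef_rot: [-3.14, 0.0, 1.571]
contact_force: [0.4, -1.3, 0.5]
gripper_width: 0.0464
finger_force: 61.7
```

>>> {"fn": "send_rows", "kwargs": {
  "motion": [
    [0.2,0.7,0.5,0,0,0,0],
    [0.2,1.2,0.9,0,0,0,0],
    [0.2,1.5,1.06,0,0,0,0],
    [0.2,1.5,1.06,0,0,0,0],
    [0.2,1.5,1.06,0,0,0,0]
  ]
}}

```text
clock: 4.3
tool_pos: [0.6362, 0.1225, 0.1955]
eef_rot: [-3.14, 0.001, 1.571]
contact_force: [0.2, -0.4, -0.9]
gripper_width: 0.0467
finger_force: 61.7
```

>>> {"fn": "send_rows", "kwargs": {
  "motion": [
    [0.2,0,0.02,0.7,0,0,0],
    [0.2,0,0.02,1.4,0,0,0],
    [0.2,0,0.02,1.9,0,0,0],
    [0.2,0,0.02,2.1,0,0,0],
    [0.2,0,0.02,2.2,0,0,0]
  ]
}}

```text
clock: 4.8
tool_pos: [0.6372, 0.1218, 0.0855]
eef_rot: [-3.14, 0.0, 1.569]
contact_force: [0.2, 0.4, -0.4]
gripper_width: 0.0464
finger_force: 61.7
```

>>> {"fn": "send_rows", "kwargs": {
  "motion": [
    [0.2,0,0,0.04,0,0,0],
    [0.2,0,0,0.08,0,0,0],
    [0.2,0,0,0.12,0,0,0],
    [0.2,0,0,0.15,0,0,0],
    [0.2,0,0,0.15,0,0,0]
  ]
}}

```text
clock: 5.3
tool_pos: [0.6381, 0.1231, 0.079]
eef_rot: [3.141, 0.0, 1.571]
contact_force: [-0.0, 0.4, -1.2]
gripper_width: 0.0466
finger_force: 61.7
```

>>> {"fn": "send_rows", "kwargs": {
  "motion": [
    [0.2,0,0,0.01,0,0,0],
    [0.2,0,0,0.02,0,0,0],
    [0.2,0,0,0.03,0,0,0],
    [0.2,0,0,0.04,0,0,0],
    [0.2,0,0,0.04,0,0,0]
  ]
}}

```text
clock: 5.8
tool_pos: [0.638, 0.123, 0.0769]
eef_rot: [3.142, -0.0, 1.571]
contact_force: [-0.8, -1.0, 1.1]
gripper_width: 0.0469
finger_force: 61.8
```

>>> {"fn": "send_rows", "kwargs": {
  "motion": [
    [0.2,0,0,0.02,0,0,0],
    [0.2,0,0,0.03,0,0,0],
    [0.45,0,0,0.03,0,0,0],
    [0.7,0,0,0.03,0,0,0],
    [1,0,0,0.03,0,0,0]
  ]
}}

```text
clock: 6.3
tool_pos: [0.6381, 0.123, 0.0752]
eef_rot: [3.141, 0.0, 1.571]
contact_force: [-0.2, 0.8, 0.3]
gripper_width: 0.0722
finger_force: 0.0
```

>>> {"fn": "send_rows", "kwargs": {
  "motion": [
    [1,0,0,0,0,0,0],
    [1,0,0,-0.4,0,0,0],
    [1,0,0,-1.0,0,0,0],
    [1,0,0,-1.8,0,0,0],
    [1,0,0,-2.4,0,0,0]
  ]
}}

```text
clock: 6.8
tool_pos: [0.6385, 0.123, 0.1973]
eef_rot: [3.14, -0.0, 1.571]
contact_force: [0.7, 1.1, 1.3]
gripper_width: 0.0855
finger_force: 0.0
```

Run:
```python
from h import *
im,c=snap('wrist','w3.png'); print(env.read_state()['tool_pos'].round(4),proj(c,[[.6374,.1223,.106],[.6374,.1223,.014],[.65,.0275,.014],[.6342,.217,.014],[.6673,-.0662,.014]]).round())
L=[]
for n,(u,v) in {'side':(250,360),'scene':(175,225)}.items():
    i2,c2=snap(n,n+'2.png'); L.append(cv2.resize(i2[v-50:v+50,u-50:u+50,::-1],(240,240)))
cv2.imwrite('pics/l2.png',np.hstack([im[:,:,::-1][:,60:60+540],np.vstack(L)][:]) if 0 else np.hstack([cv2.resize(im[:,:,::-1],(560,480)),np.vstack(L)]))
```

```text
[0.6412 0.1231 0.2033] [[320. 233.]
 [320. 204.]
 [333. 296.]
 [317.  97.]
 [348. 374.]]
```

View pics/l2.png

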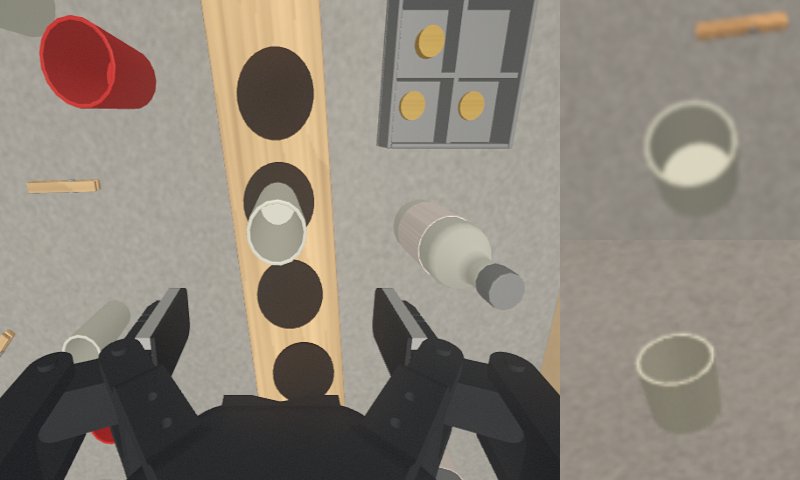

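Cup_c stands upright on mat_3. Its rim is at (277,233), the mat axis predicted ~(280,233), so it is off by about 2 mm. Cup_a stands upright and empty at nearly the same place. Next I go back to cup_a.

>>> {"fn": "send_rows", "kwargs": {
  "motion": [
    [1,-0.8,-0.5,0,0,0,0],
    [1,-1.6,-1.0,0,0,0,0],
    [1,-2.4,-1.5,0,0,0,0],
    [1,-3.2,-2.1,0,0,0,0],
    [1,-4.0,-2.6,0,0,0,0]
  ]
}}

```text
clock: 7.45
tool_pos: [0.5055, -0.0777, 0.1934]
eef_rot: [-3.139, -0.001, 1.571]
contact_force: [0.6, -1.4, -0.1]
gripper_width: 0.0855
finger_force: 0.0
```

>>> {"fn": "send_rows", "kwargs": {
  "motion": [
    [1,-0.8,-0.5,0,0,0,0],
    [1,-1.6,-1.0,0,0,0,0],
    [1,-2.4,-1.5,0,0,0,0],
    [1,-3.2,-2.1,0.4,0,0,0],
    [1,-3.64,-2.4,1.1,0,0,0]
  ]
}}

```text
clock: 7.95
tool_pos: [0.3873, -0.2623, 0.141]
eef_rot: [3.139, 0.004, 1.569]
contact_force: [0.6, -0.5, -0.3]
gripper_width: 0.0853
finger_force: 0.0
```

>>> {"fn": "send_rows", "kwargs": {
  "motion": [
    [1,0,0,0,0,0,0],
    [1,0,0,0,0,0,0],
    [1,0,0,0,0,0,0],
    [1,0,0,0,0,0,0],
    [1,0,0,0,0,0,0]
  ]
}}

```text
clock: 8.45
tool_pos: [0.389, -0.2586, 0.1411]
eef_rot: [3.14, 0.001, 1.573]
contact_force: [-0.3, -1.5, 0.4]
gripper_width: 0.0855
finger_force: 0.0
```

```bash
cat >> h.py <<'E'
def rim(im,c,P,dia):
    """fit ellipse to bright rim near predicted rim centre P; returns world xy on rim plane, pixel, implied diameter"""
    u,v=proj(c,[P])[0]; r=np.linalg.norm(proj(c,[[P[0]+dia/2,P[1],P[2]]])[0]-(u,v))
    g=im.astype(int); m=((g.min(2)>172)&(g.max(2)-g.min(2)<40)).astype(np.uint8)
    Y,X=np.mgrid[:480,:640]; m[(np.hypot(X-u,Y-v)>1.35*r)|(np.hypot(X-u,Y-v)<.6*r)]=0
    ks=cv2.findContours(m,cv2.RETR_EXTERNAL,cv2.CHAIN_APPROX_NONE)[0]
    k=cv2.convexHull(np.vstack([q for q in ks if len(q)>20])); (a,b),ax,an=cv2.fitEllipse(k)
    w=plane(c,(a,b),P[2]); print('pred',(round(u),round(v)),'got',(round(a,1),round(b,1)),'ax',np.round(ax,1),'exp r*2',round(2*r,1),'world',w.round(4)); return w
E
python3 - <<'E'
from h import *
s=env.read_state(); print(s['tool_pos'].round(4))
im,c=snap('wrist','w4.png'); rim(im,c,(.39,-.259,.06),.064)
E
```

```text
[ 0.389  -0.2586  0.1411]
pred (323, 237) got (319.4, 235.0) ax [90.8 95.1] exp r*2 96.9 world [ 0.3876 -0.2575  0.06  ]
```

View pics/w4.png

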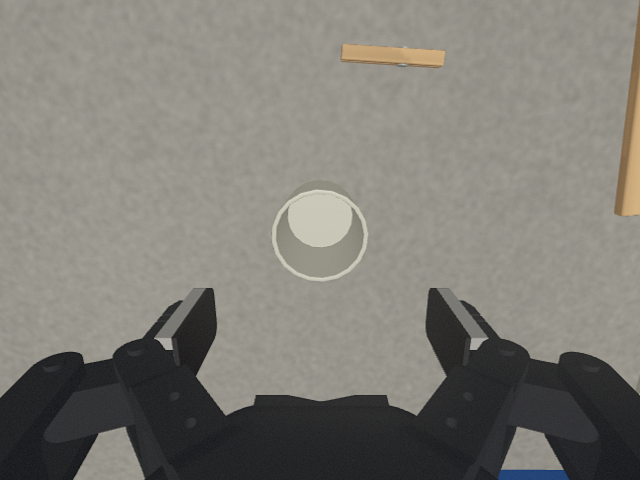

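Cup_a rim centre is at (319.4,235), giving (.388,−.2575), and its fitted size matches 64 mm. I descend and grip.

>>> {"fn": "send_rows", "kwargs": {
  "motion": [
    [1,0.02,-0.02,0.6,0,0,0],
    [1,0.02,-0.02,1.3,0,0,0],
    [1,0.02,-0.02,1.9,0,0,0],
    [1,0.02,-0.02,2.2,0,0,0],
    [1,0.02,-0.02,2.3,0,0,0]
  ]
}}

```text
clock: 9.0
tool_pos: [0.3864, -0.2567, 0.0238]
eef_rot: [-3.14, -0.002, 1.572]
contact_force: [-0.6, -0.3, -0.6]
gripper_width: 0.0855
finger_force: 0.0
```

>>> {"fn": "send_rows", "kwargs": {
  "motion": [
    [0.8,0,0,0,0,0,0],
    [0.6,0,0,0,0,0,0],
    [0.5,0,0,0,0,0,0],
    [0.5,0,0,0,0,0,0],
    [0.5,0,0,0,0,0,0]
  ]
}}

```text
clock: 9.5
tool_pos: [0.3881, -0.259, 0.0267]
eef_rot: [3.139, 0.002, 1.571]
contact_force: [-0.6, 1.4, 6.3]
gripper_width: 0.0614
finger_force: 65.5
```

>>> {"fn": "send_rows", "kwargs": {
  "motion": [
    [0.5,0,0,-0.1,0,0,0],
    [0.5,0,0,-0.5,0,0,0],
    [0.5,0,0,-1.1,0,0,0],
    [0.5,0,0,-1.9,0,0,0],
    [0.5,0,0,-2.6,0,0,0]
  ]
}}

```text
clock: 10.0
tool_pos: [0.3868, -0.2578, 0.1571]
eef_rot: [3.142, 0.0, 1.571]
contact_force: [0.4, -0.5, -0.3]
gripper_width: 0.0613
finger_force: 65.1
```

>>> {"fn": "send_rows", "kwargs": {
  "motion": [
    [0.5,0.7,0.3,0,0,0,0],
    [0.5,1.4,0.7,0,0,0,0],
    [0.5,2.2,1.1,0,0,0,0],
    [0.5,3.0,1.5,0,0,0,0],
    [0.5,3.6,2.2,0,0,0,0]
  ]
}}

```text
clock: 10.5
tool_pos: [0.4963, -0.0755, 0.1555]
eef_rot: [-3.141, -0.0, 1.571]
contact_force: [-0.6, -1.7, -0.7]
gripper_width: 0.0614
finger_force: 65.1
```

>>> {"fn": "send_rows", "kwargs": {
  "motion": [
    [0.5,0.24,0.8,0,0,0,0],
    [0.5,0.24,1.6,0,0,0,0],
    [0.5,0.24,2.4,0,0,0,0],
    [0.5,0.24,3.1,0,0,0,0],
    [0.5,0.24,3.4,0,0,0,0]
  ]
}}

```text
clock: 11.0
tool_pos: [0.6693, -0.0658, 0.1553]
eef_rot: [3.141, 0.0, 1.571]
contact_force: [-0.0, -0.1, 0.1]
gripper_width: 0.061
finger_force: 65.2
```

>>> {"fn": "send_rows", "kwargs": {
  "motion": [
    [0.5,0,0,0.5,0,0,0],
    [0.5,0,0,1.0,0,0,0],
    [0.5,0,0,1.5,0,0,0],
    [0.5,0,0,1.8,0,0,0],
    [0.5,0,0,1.9,0,0,0]
  ]
}}

```text
clock: 11.5
tool_pos: [0.6655, -0.0656, 0.0582]
eef_rot: [-3.138, -0.001, 1.571]
contact_force: [0.2, 0.1, -1.1]
gripper_width: 0.061
finger_force: 65.2
```

>>> {"fn": "send_rows", "kwargs": {
  "motion": [
    [0.5,0,0.02,0.12,0,0,0],
    [0.5,0,0.02,0.22,0,0,0],
    [0.5,0,0.02,0.28,0,0,0],
    [0.5,0,0.02,0.31,0,0,0],
    [0.5,0,0.02,0.31,0,0,0]
  ]
}}

```text
clock: 12.0
tool_pos: [0.6681, -0.066, 0.045]
eef_rot: [3.141, 0.0, 1.571]
contact_force: [0.1, 0.2, -0.4]
gripper_width: 0.061
finger_force: 65.2
```

>>> {"fn": "send_rows", "kwargs": {
  "motion": [
    [0.5,0,0,0.01,0,0,0],
    [0.5,0,0,0.02,0,0,0],
    [0.5,0,0,0.03,0,0,0],
    [0.5,0,0,0.03,0,0,0],
    [0.5,0,0,0.03,0,0,0]
  ]
}}

```text
clock: 12.5
tool_pos: [0.668, -0.066, 0.0433]
eef_rot: [3.142, 0.0, 1.571]
contact_force: [0.1, -0.5, -1.1]
gripper_width: 0.0612
finger_force: 65.2
```

>>> {"fn": "send_rows", "kwargs": {
  "motion": [
    [0.5,0,0,0.02,0,0,0],
    [0.5,0,0,0.03,0,0,0],
    [0.5,0,0,0.04,0,0,0],
    [0.5,0,0,0.05,0,0,0],
    [0.5,0,0,0.05,0,0,0]
  ]
}}

```text
clock: 13.0
tool_pos: [0.668, -0.0659, 0.0408]
eef_rot: [-3.142, -0.0, 1.571]
contact_force: [-0.6, 0.0, 0.2]
gripper_width: 0.0611
finger_force: 65.2
```

>>> {"fn": "send_rows", "kwargs": {
  "motion": [
    [0.5,0,0,0.01,0,0,0],
    [0.5,0,0,0.02,0,0,0],
    [0.7,0,0,0.02,0,0,0],
    [0.85,0,0,0.02,0,0,0],
    [1,0,0,0.02,0,0,0]
  ]
}}

```text
clock: 13.5
tool_pos: [0.6681, -0.066, 0.0397]
eef_rot: [3.141, 0.0, 1.571]
contact_force: [0.4, -1.0, 0.2]
gripper_width: 0.0845
finger_force: 0.0
```

>>> {"fn": "send_rows", "kwargs": {
  "motion": [
    [1,0,0,0,0,0,0],
    [1,0,0,-0.4,0,0,0],
    [1,0,0,-1.2,0,0,0],
    [1,0,0,-2.2,0,0,0],
    [1,0,0,-3.2,0,0,0]
  ]
}}

```text
clock: 14.0
tool_pos: [0.6674, -0.0659, 0.2006]
eef_rot: [-3.14, -0.0, 1.571]
contact_force: [0.7, -0.4, 0.3]
gripper_width: 0.0854
finger_force: 0.0
```

Run:
```python
from h import *
im,c=snap('wrist','w5.png'); rim(im,c,(.6673,-.0662,.074),.064)
print(env.read_state()['tool_pos'].round(4),proj(c,[[.6673,-.0662,.014],[.65,.0275,.014]]).round())
```

```text
pred (322, 220) got (322.2, 218.4) ax [77.6 80.2] exp r*2 81.8 world [ 0.6676 -0.0652  0.074 ]
[ 0.6722 -0.067   0.2121] [[322. 203.]
 [302.  98.]]
```

View pics/w5.png

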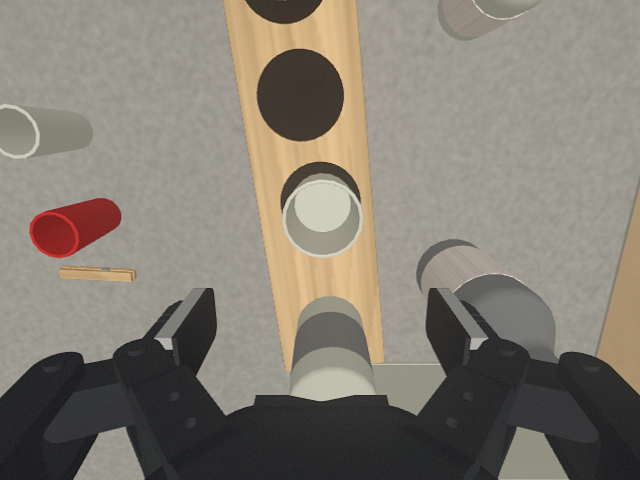

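Cup_a stands on mat_1 with its rim centre at (322.2,218.4), 1 mm from nominal. Next is cup_d.

>>> {"fn": "send_rows", "kwargs": {
  "motion": [
    [1,0.3,-0.9,0,0,0,0],
    [1,0.6,-1.8,0,0,0,0],
    [1,0.9,-2.7,0,0,0,0],
    [1,1.2,-3.6,0,0,0,0],
    [1,1.32,-4.5,0,0,0,0]
  ]
}}

```text
clock: 14.55
tool_pos: [0.4411, 0.001, 0.1993]
eef_rot: [-3.142, -0.0, 1.572]
contact_force: [-0.3, 0.0, 0.7]
gripper_width: 0.0854
finger_force: 0.0
```

>>> {"fn": "send_rows", "kwargs": {
  "motion": [
    [1,0,0,0.5,0,0,0],
    [1,0,0,1.0,0,0,0],
    [1,0,0,1.2,0,0,0],
    [1,0,0,1.2,0,0,0],
    [1,0,0,1.2,0,0,0]
  ]
}}

```text
clock: 15.05
tool_pos: [0.4436, -0.0002, 0.1402]
eef_rot: [3.142, 0.0, 1.571]
contact_force: [0.2, 0.5, 0.1]
gripper_width: 0.0854
finger_force: 0.0
```

Run:
```python
from h import *
print(env.read_state()['tool_pos'].round(4))
im,c=snap('wrist','w6.png'); rim(im,c,(.441,.0005,.07),.040)
```

```text
[ 4.436e-01 -2.000e-04  1.402e-01]
pred (318, 241) got (312.7, 240.9) ax [58.5 61.5] exp r*2 63.4 world [0.4378 0.0005 0.07  ]
```

Cup_d is at (.438,.0005); its fitted size matches 40 mm.

>>> {"fn": "send_rows", "kwargs": {
  "motion": [
    [1,0.01,-0.1,0.4,0,0,0],
    [1,0.01,-0.11,1.1,0,0,0],
    [1,0.01,-0.11,1.7,0,0,0],
    [1,0.01,-0.11,2.0,0,0,0],
    [1,0.01,-0.11,2.1,0,0,0]
  ]
}}

```text
clock: 15.6
tool_pos: [0.4371, 0.0006, 0.0338]
eef_rot: [-3.14, -0.001, 1.571]
contact_force: [0.2, -0.7, 0.4]
gripper_width: 0.0853
finger_force: 0.0
```

>>> {"fn": "send_rows", "kwargs": {
  "motion": [
    [0.7,0,0,0,0,0,0],
    [0.5,0,0,0,0,0,0],
    [0.35,0,0,0,0,0,0],
    [0.2,0,0,0,0,0,0],
    [0.2,0,0,0,0,0,0]
  ]
}}

```text
clock: 16.1
tool_pos: [0.4386, 0.0002, 0.0363]
eef_rot: [3.139, 0.001, 1.571]
contact_force: [-1.8, 0.1, 6.4]
gripper_width: 0.0372
finger_force: 59.6
```

>>> {"fn": "send_rows", "kwargs": {
  "motion": [
    [0.2,0,0,-0.1,0,0,0],
    [0.2,0,0,-0.5,0,0,0],
    [0.2,0,0,-1.2,0,0,0],
    [0.2,0,0,-2.1,0,0,0],
    [0.2,0,0,-3.0,0,0,0]
  ]
}}

```text
clock: 16.6
tool_pos: [0.437, 0.0007, 0.1867]
eef_rot: [-3.141, -0.0, 1.571]
contact_force: [1.7, -0.0, 0.5]
gripper_width: 0.0376
finger_force: 60.1
```

>>> {"fn": "send_rows", "kwargs": {
  "motion": [
    [0.2,0.75,0.65,0,0,0,0],
    [0.2,1.45,1.3,0,0,0,0],
    [0.2,2.15,1.95,0,0,0,0],
    [0.2,2.85,2.6,0,0,0,0],
    [0.2,3.6,3.2,0,0,0,0]
  ]
}}

```text
clock: 17.1
tool_pos: [0.5988, 0.182, 0.1856]
eef_rot: [3.14, 0.0, 1.571]
contact_force: [0.5, -0.9, 0.7]
gripper_width: 0.0372
finger_force: 60.2
```

>>> {"fn": "send_rows", "kwargs": {
  "motion": [
    [0.2,0.5,0.5,0,0,0,0],
    [0.2,0.72,0.73,0.2,0,0,0],
    [0.2,0.72,0.73,0.8,0,0,0],
    [0.2,0.72,0.73,1.4,0,0,0],
    [0.2,0.72,0.73,1.9,0,0,0]
  ]
}}

```text
clock: 17.6
tool_pos: [0.6335, 0.2168, 0.0886]
eef_rot: [-3.141, 0.0, 1.571]
contact_force: [-0.1, -0.2, -0.6]
gripper_width: 0.0376
finger_force: 60.2
```

>>> {"fn": "send_rows", "kwargs": {
  "motion": [
    [0.2,0,0,0.2,0,0,0],
    [0.2,0,0,0.4,0,0,0],
    [0.2,0,0,0.55,0,0,0],
    [0.2,0,0,0.65,0,0,0],
    [0.2,0,0,0.65,0,0,0]
  ]
}}

```text
clock: 18.1
tool_pos: [0.6341, 0.2165, 0.0574]
eef_rot: [3.142, 0.0, 1.571]
contact_force: [-0.5, 0.2, -1.2]
gripper_width: 0.0375
finger_force: 60.2
```

>>> {"fn": "send_rows", "kwargs": {
  "motion": [
    [0.2,0,0.01,0.05,0,0,0],
    [0.2,0,0.01,0.09,0,0,0],
    [0.2,0,0.01,0.12,0,0,0],
    [0.2,0,0.01,0.13,0,0,0],
    [0.2,0,0.01,0.13,0,0,0]
  ]
}}

```text
clock: 18.6
tool_pos: [0.6345, 0.2165, 0.0508]
eef_rot: [-3.142, -0.0, 1.571]
contact_force: [0.3, -0.2, -0.2]
gripper_width: 0.0376
finger_force: 60.2
```

>>> {"fn": "send_rows", "kwargs": {
  "motion": [
    [0.2,0,0,0.01,0,0,0],
    [0.2,0,0,0.02,0,0,0],
    [0.5,0,0,0.02,0,0,0],
    [0.7,0,0,0.02,0,0,0],
    [1,0,0,0.02,0,0,0]
  ]
}}

```text
clock: 19.1
tool_pos: [0.6345, 0.2165, 0.0496]
eef_rot: [-3.141, 0.0, 1.571]
contact_force: [-0.4, 0.2, 0.2]
gripper_width: 0.07
finger_force: 0.0
```

>>> {"fn": "send_rows", "kwargs": {
  "motion": [
    [1,0,0,0,0,0,0],
    [1,0,0,-0.4,0,0,0],
    [1,0,0,-1.2,0,0,0],
    [1,0,0,-2.1,0,0,0],
    [1,0,0,-3.0,0,0,0]
  ]
}}

```text
clock: 19.6
tool_pos: [0.6341, 0.2164, 0.2009]
eef_rot: [-3.141, 0.0, 1.571]
contact_force: [1.0, -0.1, 0.1]
gripper_width: 0.0855
finger_force: 0.0
```

Run:
```python
from h import *
im,c=snap('wrist','w7.png'); rim(im,c,(.6342,.217,.084),.040)
print(env.read_state()['tool_pos'].round(4))
```

```text
pred (322, 222) got (321.6, 221.8) ax [49.9 51.2] exp r*2 52.9 world [0.6339 0.2169 0.084 ]
[0.6384 0.2173 0.2111]
```

Cup_d is on mat_4, off by less than 1 mm. Next is cup_b.

>>> {"fn": "send_rows", "kwargs": {
  "motion": [
    [1,0.3,-0.9,0,0,0,0],
    [1,0.6,-1.8,0,0,0,0],
    [1,0.9,-2.7,0,0,0,0],
    [1,1.2,-3.6,0,0,0,0],
    [1,1.48,-4.5,0,0,0,0]
  ]
}}

```text
clock: 20.15
tool_pos: [0.4077, 0.2908, 0.1996]
eef_rot: [3.141, -0.0, 1.57]
contact_force: [-0.7, 1.0, 0.5]
gripper_width: 0.0855
finger_force: 0.0
```

>>> {"fn": "send_rows", "kwargs": {
  "motion": [
    [1,0,-0.18,0.4,0,0,0],
    [1,0,-0.18,0.8,0,0,0],
    [1,0,-0.18,0.8,0,0,0],
    [1,0,-0.18,0.8,0,0,0],
    [1,0,-0.18,0.8,0,0,0]
  ]
}}

```text
clock: 20.65
tool_pos: [0.4016, 0.2907, 0.1608]
eef_rot: [3.14, -0.001, 1.57]
contact_force: [0.2, 0.1, 1.0]
gripper_width: 0.0858
finger_force: 0.0
```

Run:
```python
from h import *
print(env.read_state()['tool_pos'].round(4))
im,c=snap('wrist','w8.png'); rim(im,c,(.4005,.2904,.088),.056)
```

```text
[0.4016 0.2907 0.1608]
pred (320, 241) got (314.8, 239.3) ax [81.8 86.2] exp r*2 87.7 world [0.3973 0.2916 0.088 ]
```

View pics/w8.png

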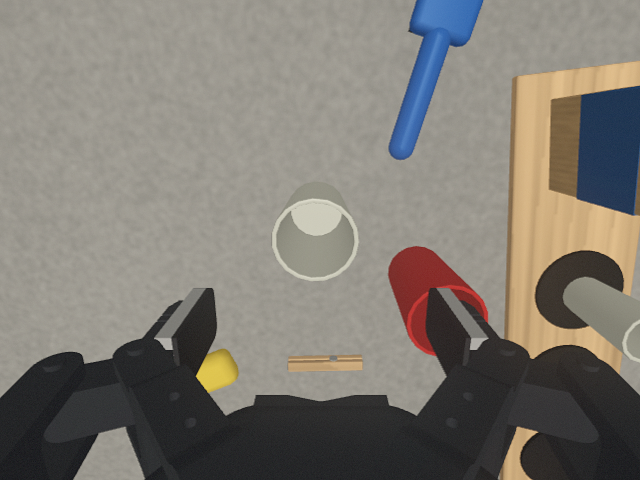

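Cup_b rim is at (314.8,239.3), giving (.397,.2915). The red cup rim at (447,320) is clear of the finger path by more than 20 mm.

>>> {"fn": "send_rows", "kwargs": {
  "motion": [
    [1,0.02,-0.08,0.4,0,0,0],
    [1,0.02,-0.08,1.1,0,0,0],
    [1,0.02,-0.08,1.7,0,0,0],
    [1,0.02,-0.08,2.1,0,0,0],
    [1,0.02,-0.08,2.2,0,0,0]
  ]
}}

```text
clock: 21.2
tool_pos: [0.3956, 0.2908, 0.0481]
eef_rot: [-3.139, 0.001, 1.57]
contact_force: [0.6, -0.1, 0.0]
gripper_width: 0.0856
finger_force: 0.0
```

>>> {"fn": "send_rows", "kwargs": {
  "motion": [
    [0.8,0,0,0,0,0,0],
    [0.6,0,0,0,0,0,0],
    [0.4,0,0,0,0,0,0],
    [0.4,0,0,0,0,0,0],
    [0.4,0,0,0,0,0,0]
  ]
}}

```text
clock: 21.7
tool_pos: [0.3982, 0.2922, 0.0516]
eef_rot: [3.138, -0.001, 1.571]
contact_force: [0.1, 0.9, 6.5]
gripper_width: 0.0533
finger_force: 63.3
```

>>> {"fn": "send_rows", "kwargs": {
  "motion": [
    [0.4,0,0,-0.1,0,0,0],
    [0.4,0,0,-0.5,0,0,0],
    [0.4,0,0,-1.2,0,0,0],
    [0.4,0,0,-2.1,0,0,0],
    [0.4,0,0,-3.0,0,0,0]
  ]
}}

```text
clock: 22.2
tool_pos: [0.3957, 0.2912, 0.2014]
eef_rot: [-3.141, 0.0, 1.571]
contact_force: [1.4, 0.5, -0.4]
gripper_width: 0.0532
finger_force: 62.9
```

>>> {"fn": "send_rows", "kwargs": {
  "motion": [
    [0.4,-0.7,0.6,0,0,0,0],
    [0.4,-1.4,1.3,0,0,0,0],
    [0.4,-2.1,2.0,0,0,0,0],
    [0.4,-2.8,2.7,0,0,0,0],
    [0.4,-3.5,3.4,0,0,0,0]
  ]
}}

```text
clock: 22.7
tool_pos: [0.5675, 0.115, 0.2003]
eef_rot: [3.141, -0.0, 1.571]
contact_force: [0.3, 0.3, -0.2]
gripper_width: 0.0535
finger_force: 63.0
```

>>> {"fn": "send_rows", "kwargs": {
  "motion": [
    [0.4,-0.7,0.7,0,0,0,0],
    [0.4,-1.4,1.3,0,0,0,0],
    [0.4,-1.78,1.66,0,0,0,0],
    [0.4,-1.78,1.66,0.4,0,0,0],
    [0.4,-1.78,1.66,1.0,0,0,0]
  ]
}}

```text
clock: 23.2
tool_pos: [0.6515, 0.0261, 0.1516]
eef_rot: [3.137, 0.001, 1.569]
contact_force: [0.3, 0.5, -0.7]
gripper_width: 0.0533
finger_force: 63.0
```

>>> {"fn": "send_rows", "kwargs": {
  "motion": [
    [0.4,0,0,0.6,0,0,0],
    [0.4,0,0,1.1,0,0,0],
    [0.4,0,0,1.4,0,0,0],
    [0.4,0,0,1.5,0,0,0],
    [0.4,0,0,1.5,0,0,0]
  ]
}}

```text
clock: 23.7
tool_pos: [0.6494, 0.0276, 0.0748]
eef_rot: [-3.141, -0.0, 1.571]
contact_force: [1.0, 0.0, 0.1]
gripper_width: 0.0534
finger_force: 63.0
```

>>> {"fn": "send_rows", "kwargs": {
  "motion": [
    [0.4,0,0.01,0.07,0,0,0],
    [0.4,0,0.01,0.13,0,0,0],
    [0.4,0,0.01,0.17,0,0,0],
    [0.4,0,0.01,0.18,0,0,0],
    [0.4,0,0.01,0.18,0,0,0]
  ]
}}

```text
clock: 24.2
tool_pos: [0.65, 0.0275, 0.0659]
eef_rot: [3.142, 0.0, 1.571]
contact_force: [-0.2, 0.2, -0.4]
gripper_width: 0.0532
finger_force: 63.0
```

>>> {"fn": "send_rows", "kwargs": {
  "motion": [
    [0.4,0,0,0.01,0,0,0],
    [0.4,0,0,0.025,0,0,0],
    [0.6,0,0,0.025,0,0,0],
    [0.8,0,0,0.025,0,0,0],
    [1,0,0,0.025,0,0,0]
  ]
}}

```text
clock: 24.7
tool_pos: [0.6501, 0.0275, 0.0646]
eef_rot: [3.141, 0.0, 1.571]
contact_force: [0.2, -0.3, -0.1]
gripper_width: 0.0799
finger_force: 0.0
```

>>> {"fn": "send_rows", "kwargs": {
  "motion": [
    [1,0,0,0,0,0,0],
    [1,0,0,-0.4,0,0,0],
    [1,0,0,-1.2,0,0,0],
    [1,0,0,-2.1,0,0,0],
    [1,0,0,-3.0,0,0,0]
  ]
}}

```text
clock: 25.2
tool_pos: [0.6495, 0.0276, 0.2155]
eef_rot: [-3.14, -0.0, 1.571]
contact_force: [1.7, -0.7, -0.3]
gripper_width: 0.0853
finger_force: 0.0
```

>>> {"fn": "send_rows", "kwargs": {
  "motion": [
    [1,0,-0.8,-0.3,0,0,0],
    [1,0,-1.6,-0.6,0,0,0],
    [1,0,-2.4,-0.6,0,0,0],
    [1,0,-3.0,-0.6,0,0,0],
    [1,0,-3.0,-0.6,0,0,0]
  ]
}}

```text
clock: 25.7
tool_pos: [0.497, 0.028, 0.2444]
eef_rot: [-3.14, -0.0, 1.571]
contact_force: [-0.4, 0.7, 0.7]
gripper_width: 0.0855
finger_force: 0.0
```

Run:
```python
from h import *
T=[((.6673,-.0662,.074),.064),((.65,.0275,.102),.056),((.6374,.1223,.106),.048),((.6342,.217,.084),.04)]
for n in ('scene','side'):
    im,c=snap(n,n+'9.png'); print(n)
    for P,d in T:
        try: rim(im,c,P,d)
        except Exception as e: print('fail')
```

```text
scene
pred (322, 283) got (322.1, 295.2) ax [ 4.2 15.2] exp r*2 30.4 world [ 0.6923 -0.0786  0.074 ]
fail
fail
fail
side
pred (383, 249) got (381.6, 258.7) ax [ 3.2 11.5] exp r*2 31.9 world [ 0.6582 -0.0889  0.074 ]
fail
fail
fail
```

View pics/scene9.png

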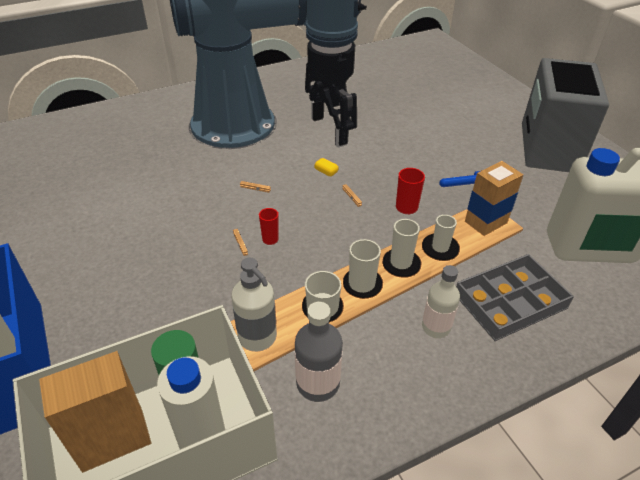

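All four cups stand upright and centred on their mats, in falling width from the pump bottle: (322,290), (363,268), (404,248), (444,238). The rim fit failed in these distant views because its brightness threshold is too high. Cups a, c and d were checked from the wrist view. Cup_b was released at its mat's centre. I hand in.

```bash
python3 -c "
from bench import env
print(env.sign_off())"
```

```text
the job is handed in; nothing more can be done
None
```

The job is handed in at about 26 s: cups a, b, c and d stand upright on mats 1 to 4, with cup_a next to the pump bottle; the hand-in gave no verdict, and cup_b's centring was checked only by the tool position and the final scene picture.

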